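# Put the mixer tools on their walnut rests

### The arm

A 7-joint arm with a two-finger parallel gripper is mounted at the origin on the work surface. World frame = base frame: x ahead of the robot, y to its left, z up, the work surface at z = 0. Lengths are in m, angles in rad, forces in N, time in s.
With the tool pointing down it reaches from about 0.35 to 0.9 m from the base axis. Payload 8.1 kg.
Tool frame: the origin (TCP) lies midway between the tips of the shut fingers; the grasp point (between the pads) lies 19 mm behind it (ctrl.grip_depth is the z of the grasp point in the tool frame, in m); z points along the fingers, y is the line along which they close (so a half turn about z gives the same grasp; the last joint's range is limited). The gripper opens to 92 mm and grips with 3 to 60 N. Pads are 19 mm wide; open, the fingers measure 130 mm over their backs; the gripper's body (75 mm by 190 mm) begins 47 mm behind the grasp point.
Start: joints at [1.241, 0.434, 0.025, 1.573, -0.012, 1.134, -0.075], TCP at [0.141, -0.609, 0.227] pointing down, gripper open.
Joint ranges: [-2.62, 2.62], [-0.44, 2.09], [-1.27, 1.32], [0.08, 2.57], [-1.32, 4.46], [0.12, 2], [-2.74, 2.74]. Speed limits (rad/s): [2.22, 2.22, 3.01, 3.01, 3.14, 3.14, 3.14].

### API

Orientations are given as a unit quaternion [w, x, y, z].
In Python, from cell import ctrl gives the robot as it stands.
- The arm moves only by the shell command python3 -m creep 'ROWS'. ROWS is JSON, a list of rows, each a list of 7 numbers: the opening, from 0 (shut) to 1 (fully open), then the shift along the tool's x, y, z in m, then the turn, a rotation vector about the tool's x, y, z in rad. A call has exactly 8 rows; each row shifts and turns the commanded pose from where the row before left it, along the tool's axes as they then stand; what a row does not reach is not made up. A row lasts 1/8 s, in which the tool goes at most 62.5 mm and 10.7 degrees, less where a joint would pass 70% of its speed; a pose out of reach is approached as far as the arm can. A call with a gripper value outside its range is refused whole. The fingers move at their own pace and stop on an object; the grip force is fixed at half the most. Time passes only in rows, so rows that do not move let the fingers close, or fill a call up. It gives the time, the measured TCP pose, the force, the opening and the grip force at its end, in the units of the state.
- ctrl.state(): the state, without advancing time (a new reading comes with each control period).
- ctrl.camera(name): name is "scene" or "top" or "wrist"; returns the picture (420x560x3 uint8, blue, green, red); there is no depth.
- ctrl.calibration(name): a dict with "fx", "fy", "cx", "cy" (pixels), "world_to_cam" (4x4, takes a point from world to camera coordinates). Camera axes: x right, y down, z forward; pixel columns grow to the right and rows downward; lengths in m; the calibration is good to about 2 mm. A picture is of the moment at which its call begins: read the wrist's pose just before it. calibration takes no time and is no camera call; for the wrist camera it gives the pose at the moment of the call.
- ctrl.close_job(): hands the job in; it is judged then, once.
The state is a dict: "time": time; "joint_pos": joint angles; "joint_velocities": joint speeds; "tau": joint torques, N m; "ee_pos": TCP position; "tool_rot": TCP orientation; "ft_force": force on the tool from outside, world axes, zero at the start; "moment": the same for the moment, N m; "finger_gap": opening from 0.0 (shut) to 1.0 (fully open); "finger_force": force on a finger pad.
Only numpy, scipy, OpenCV 4.12 (cv2) and the standard library are available. Lean on these libraries where they do the work, as an engineer would, in place of code of your own. Each camera call takes 0.05 s, during which the arm holds its last target. There are 200 camera calls.

### The job

Tidy the mixer corner: put the flat beater, the spatula and the two biscuit cutters each on the walnut rest that has its shape and size. Everything should lie wholly on its rest and flat on it, the cutters standing upright with the knob up, the beater and spatula the way round that their outlines show, with the beater's hub and the spatula's handle between the two wooden blocks. Do not push the little salt cellar or the spice tin out of place.

Things in the scene. Friction and masses are not known exactly. Their poses are not given: they have to be found in the camera images.
- beater: Aluminium flat beater, 170 x 114 mm, lying flat, 0.22 kg. x runs from the round steel hub (22 mm thick, x -85 to -33 mm) to the open loop's far end (+85); z up. Stem 16 mm wide, 18 high, along y = 0 from x -33 to +81. Loop bars 14 mm thick, inner faces at y +-43 mm. Origin: underside of the stem, near the centre of mass; grip there, closing along y, opened about 40 mm to fit inside the loop.
- spatula: White hard silicone spatula lying flat, 200 mm long, 0.09 kg. Handle 20 mm wide, 16 high, x from -100 to +30 mm; stiff blade 52 mm wide, 8 thick, x from +30 to +100. x points from handle to blade, z up. Origin: underside, centre line, halfway along, within 15 mm of the centre of mass; grip the handle there, closing along y.
- large_cutter: The larger biscuit cutter: closed stainless steel drum 80 mm across and 30 mm high, standing upright, with a round dark wooden knob on top, 28 mm across, from 36 to 66 mm above the underside: grip the knob, any yaw. Origin: centre of the underside, z up. About 0.16 kg.
- small_cutter: The smaller biscuit cutter: closed stainless steel drum 54 mm across and 30 mm high, standing upright, with a round dark wooden knob on top, 28 mm across, from 36 to 66 mm above the underside: grip the knob, any yaw. Origin: centre of the underside, z up. About 0.10 kg.
- beater_rest: Walnut rest 190 x 130 mm with the beater's outline drawn on it, fixed. Origin: centre of the underside; its top lies 6 mm above it. Two wooden blocks on it at x = -62 mm (12 mm long, tops 20 mm above the origin) leave a 44 mm gap about y = 0 for the hub and reach to y +-52. The beater belongs with its origin over this origin, its x along this x.
- spatula_rest: Narrow walnut rest 215 x 72 mm with the spatula's outline drawn on it, fixed. Origin: centre of the underside; its top lies 6 mm above it. Two wooden blocks on it at x = -65 mm (12 mm long, tops 20 mm above the origin) leave a 42 mm gap about y = 0 for the handle and reach to y +-35. The spatula belongs with its origin over this origin, its x along this x.
- large_rest: The larger round walnut rest, 100 mm across, with a circle drawn on it, for the larger cutter; fixed to the counter; origin on the underside, so its top lies 6 mm above its origin (centre).
- small_rest: The smaller round walnut rest, 74 mm across, with a circle drawn on it, for the smaller cutter; fixed to the counter; origin on the underside, so its top lies 6 mm above its origin (centre).
- spice_tin: Bystander: loose little steel spice tin with a black lid, 41 mm across and 44 mm high, upright amid the things; origin at the centre of its underside.
- salt_cellar: Bystander: loose little white salt cellar with a wooden lid, 42 mm across and 33 mm high, upright amid the things; origin at the centre of its underside.
Mind the look-alikes: they are no part of the job. What is shaped like the spatula_rest but orange is not meant.

How it is judged:
At the end, for the whole second after the job is handed in: Cutters upright within 13 mm of their own rest's centre; beater and spatula on their own rests within 15 mm and 0.2 rad, right way round (else they lie tilted on the blocks). Undersides 3 to 10 mm up, tilt under 0.04 rad, at rest. Salt cellar and spice tin not moved over 30 mm (horizontal distance between beater and beater_rest below 0.015 m and height (world z) of beater between 0.003 and 0.01 m and angle between each of beater, spatula, large_cutter, small_cutter's own z axis and vertical below 0.04 rad and linear speed of each of beater, spatula, large_cutter, small_cutter below 0.02 m/s and angle between the x axis of beater and the x axis of beater_rest, either way round below 0.2 rad and horizontal distance between spatula and spatula_rest below 0.015 m and height (world z) of spatula between 0.003 and 0.01 m and angle between the x axis of spatula and the x axis of spatula_rest, either way round below 0.2 rad and horizontal distance between large_cutter and large_rest below 0.013 m and height (world z) of large_cutter between 0.003 and 0.01 m and horizontal distance between small_cutter and small_rest below 0.013 m and height (world z) of small_cutter between 0.003 and 0.01 m); the robot touches nothing.
It fails at once if the spice tin is pushed more than 30 mm or tipped (distance of spice_tin from where it was at the start of the episode above 0.03 m or angle between spice_tin's own z axis and vertical above 0.3 rad).
It fails at once if the salt cellar is pushed more than 30 mm or tipped (distance of salt_cellar from where it was at the start of the episode above 0.03 m or angle between salt_cellar's own z axis and vertical above 0.3 rad).
It also fails if it takes over 112 s, if anything falls off the work surface, if the arm or the gripper's body presses on something with over 40 N, if the wrist force passes 120 N, or if a joint passes its speed limit or range.

## Working session

There is one attempt and no reset: what is moved stays moved. The work goes in short steps, Python scripts to look and compute and a shell command to move; the robot and the scene stay as the last step left them, time stands still between calls to the robot, and variables do not carry over. Pictures are saved under pics/ and viewed, at most 14 in all, crops included, and the job is handed in when it is done.

```bash
mkdir -p pics; ls; python3 - <<'E'
from cell import ctrl
import cv2
for n in ("top","scene"):
    cv2.imwrite(f"pics/{n}0.png",ctrl.camera(n)); c=ctrl.calibration(n); print(n,c)
s=ctrl.state(); print(s)
E
```

```text
pics
top {'fx': 530.0913680723135, 'fy': 530.0913680723135, 'cx': 286.0823813128224, 'cy': 219.85943490392353, 'world_to_cam': array([[ 0.00877587, -0.99994009, -0.00654236, -0.00748531],
       [-0.99261964, -0.00791988, -0.12101042,  0.41217016],
       [ 0.12095136,  0.00755604, -0.99262968,  1.3167161 ],
       [ 0.        ,  0.        ,  0.        ,  1.        ]])}
scene {'fx': 467.9736246609751, 'fy': 467.9736246609751, 'cx': 283.54029925275773, 'cy': 207.96393027781184, 'world_to_cam': array([[-0.16226925,  0.9867392 ,  0.00379957,  0.07628161],
       [ 0.54841826,  0.09338715, -0.83097307, -0.20766201],
       [-0.82030854, -0.13275762, -0.55629966,  1.46277963],
       [ 0.        ,  0.        ,  0.        ,  1.        ]])}
{'time': 0.1, 'joint_pos': array([ 1.24141621,  0.43515402,  0.02497801,  1.57398314, -0.01157029,
        1.13399224, -0.07508825]), 'joint_velocities': array([-5.24239697e-04, -1.22820151e-03, -7.62627001e-05, -3.91249315e-03,
       -2.33427932e-04, -1.70824871e-04, -2.10940517e-04]), 'tau': array([ 2.10524202e-03, -6.69125605e+01,  9.87332426e-01, -3.15148401e+01,
       -6.05575950e-02,  3.74622701e-02,  4.94030724e-05]), 'ee_pos': array([ 0.14036319, -0.608579  ,  0.22603195]), 'tool_rot': array([-6.78616417e-04,  9.93580754e-01,  1.13122942e-01, -1.55641621e-04]), 'ft_force': array([ 0.54487195, -0.74441824,  0.42414439]), 'moment': array([ 0.00485275, -0.0064557 , -0.02019984]), 'finger_force': 0.0, 'finger_gap': 0.9989038479514031}
```

View pics/top0.png

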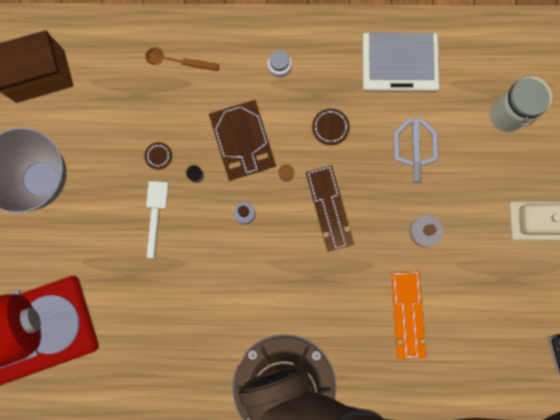

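View pics/scene0.png

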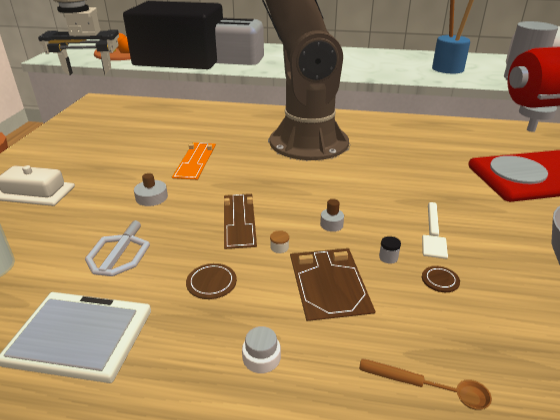

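The top view shows the beater at (416,150) with its hub at the bottom, and the spatula at (155,218) with its blade up. The large cutter is at (427,231) and the small one at (244,212). The beater rest is at (242,140), the spatula rest at (330,208), the large rest at (331,127) and the small rest at (158,155). The salt cellar is at (286,172) and the spice tin at (195,173). The scene view agrees.

```bash
cat > h.py <<'E'
from cell import ctrl
import cv2, numpy as np
from scipy.spatial.transform import Rotation as R
def cast(c,uv,z):
    uv=np.atleast_2d(uv).astype(float); W=c["world_to_cam"]; Rm,t=W[:3,:3],W[:3,3]
    d=np.c_[(uv[:,0]-c["cx"])/c["fx"],(uv[:,1]-c["cy"])/c["fy"],np.ones(len(uv))]@Rm; o=-Rm.T@t
    return (o+d*((z-o[2])/d[:,2])[:,None])[:,:2]
def blob(img,box,f):
    x0,y0,x1,y1=box; hsv=cv2.cvtColor(img,cv2.COLOR_BGR2HSV).astype(int)
    m=np.zeros(img.shape[:2],np.uint8); m[y0:y1,x0:x1]=f(hsv)[y0:y1,x0:x1]
    m=cv2.morphologyEx(m,cv2.MORPH_CLOSE,np.ones((3,3),np.uint8))
    cs=cv2.findContours(m,cv2.RETR_EXTERNAL,cv2.CHAIN_APPROX_NONE)[0]
    return max(cs,key=cv2.contourArea)[:,0].astype(float)
def rect(P):
    (c,(w,h),a)=cv2.minAreaRect((P*1000).astype(np.float32)); 
    if w<h: w,h,a=h,w,a+90
    return np.round(c,1),round(w,1),round(h,1),round(a,1)%180
def pose():
    s=ctrl.state(); q=s["tool_rot"]; r=R.from_quat([q[1],q[2],q[3],q[0]]); X=r.as_matrix()
    return s["ee_pos"],r,np.arctan2(X[1,0],X[0,0])
def go(x,y,z,yaw=None):
    """turn about tool z first, then shift in the turned tool axes"""
    p,r,ps=pose(); dz=0
    if yaw is not None:
        dz=-((yaw-ps+np.pi/2)%np.pi-np.pi/2); 
    r2=r*R.from_rotvec([0,0,dz]); t=r2.inv().apply(np.array([x,y,z])-p)
    print("yaw now %.3f turn z %.3f then shift mm"%(ps,dz),np.round(t*1000,1),"level fix",np.round(((r2.inv()).apply([0,0,-1])),4), "dist",np.round(np.linalg.norm(t)*1e3))
E
python3 - <<'E'
from h import *
I=cv2.imread("pics/top0.png"); c=ctrl.calibration("top")
dark=lambda h:(h[...,2]<110); gray=lambda h:(h[...,1]<75)
H=cv2.cvtColor(I,cv2.COLOR_BGR2HSV)
for p in [(300,250),(240,115),(416,150),(155,190),(244,211),(430,230),(286,172),(195,173),(440,231),(264,158)]: print(p,H[p[1],p[0]])
for n,b,f,z in [("brest",(200,92,282,188),dark,.006),("srest",(298,160,360,258),dark,.006),("lrest",(305,100,356,152),dark,.006),("smrest",(138,136,178,175),dark,.006),
 ("beater",(385,110,450,190),gray,.012),("spat",(135,170,178,268),gray,.01),("lcut drum",(400,205,455,255),gray,.026),("scut drum",(225,195,262,230),gray,.026),
 ("lknob",(400,205,455,255),lambda h:(h[...,1]>75)&(h[...,2]<130),.064),("sknob",(235,200,254,225),lambda h:(h[...,1]>75)&(h[...,2]<130),.064),("tin",(180,160,208,186),dark,.044),("salt",(275,160,298,184),lambda h:(h[...,1]>75)&(h[...,2]<145),.033)]:
    P=blob(I,b,f); print(n,P.min(0),P.max(0),rect(cast(c,P,z)))
E
```

```text
(300, 250) [ 17 125 176]
(240, 115) [ 11 168  76]
(416, 150) [113  32 181]
(155, 190) [ 37  11 218]
(244, 211) [ 12 162  77]
(430, 230) [ 14 129 111]
(286, 172) [ 14 170 132]
(195, 173) [170  24  32]
(440, 231) [  3  15 152]
(264, 158) [ 16 145 128]
brest [210. 100.] [275. 180.] (array([625. , 113.7]), 188.2, 127.1, 17.8)
srest [306. 169.] [351. 244.] (array([ 449.4, -113.8]), 201.0, 70.0, 15.2)
lrest [312. 109.] [348. 144.] (array([ 662.2, -116.9]), 94.5, 94.5, 0.4)
smrest [145. 143.] [171. 168.] (array([581.2, 331.9]), 68.5, 66.7, 90.4)
beater [394. 118.] [437. 181.] (array([ 601.1, -338.2]), 167.9, 111.7, 179.1)
spat [146. 181.] [168. 258.] (array([413.4, 334. ]), 200.3, 53.3, 176.7)
lcut drum [410. 215.] [442. 246.] (array([ 388. , -356.7]), 80.5, 78.9, 88.9)
scut drum [233. 202.] [254. 223.] (array([430.1, 104.1]), 53.8, 53.3, 0.9)
lknob [424. 225.] [435. 234.] (array([ 386.5, -355.5]), 27.2, 22.1, 90.5)
sknob [239. 206.] [247. 215.] (array([429.8, 102. ]), 22.5, 19.7, 1.0)
tin [186. 165.] [203. 182.] (array([526.3, 227.6]), 47.4, 38.9, 53.6)
salt [278. 165.] [293. 181.] (array([531.3,  -1.5]), 41.4, 38.2, 0.4)
```

```bash
python3 - <<'E'
from h import *
go(.387,-.356,.15); go(.387,-.356,.036)
E
python3 -m creep -h 2>&1 | head -5
```

```text
yaw now 0.227 turn z 0.000 then shift mm [ 297.1 -190.6   76.2] level fix [2.0e-04 1.4e-03 1.0e+00] dist 361.0
yaw now 0.227 turn z 0.000 then shift mm [ 297.1 -190.4  190.2] level fix [2.0e-04 1.4e-03 1.0e+00] dist 401.0
invalid input: not JSON, or not a number
```

```bash
python3 -m creep '[[1,0.0425,-0.0275,0.011,0,0,0],[1,0.0425,-0.0275,0.011,0,0,0],[1,0.0425,-0.0275,0.011,0,0,0],[1,0.0425,-0.0275,0.011,0,0,0],[1,0.0425,-0.0275,0.011,0,0,0],[1,0.0425,-0.0275,0.011,0,0,0],[1,0.0425,-0.0275,0.011,0,0,0],[1,0,0,0,0,0,0]]'
python3 - <<'E'
from h import *
go(.387,-.356,.036)
c=ctrl.calibration("wrist"); cv2.imwrite("pics/w1.png",ctrl.camera("wrist")); print(c["world_to_cam"]); print(ctrl.state()["joint_pos"])
E
```

```text
time: 1.1
ee_pos: [0.3899, -0.3503, 0.1488]
tool_rot: [-0.001, 0.993, 0.117, 0.0]
ft_force: [0.3, 0.4, 0.5]
finger_gap: 1.001
finger_force: 0.0
yaw now 0.234 turn z 0.000 then shift mm [ -4.2   5.2 112.7] level fix [-5.0e-04  2.7e-03  1.0e+00] dist 113.0
[[ 0.23233797 -0.97263154 -0.00263633 -0.43159547]
 [-0.94228861 -0.22575992  0.24723398  0.27654197]
 [-0.24106274 -0.05495766 -0.96895222  0.38915139]
 [ 0.          0.          0.          1.        ]]
[ 0.71189097  0.36096791 -0.09818884  1.90619581  0.04428807  0.87783688
 -0.74835534]
```

View pics/w1.png

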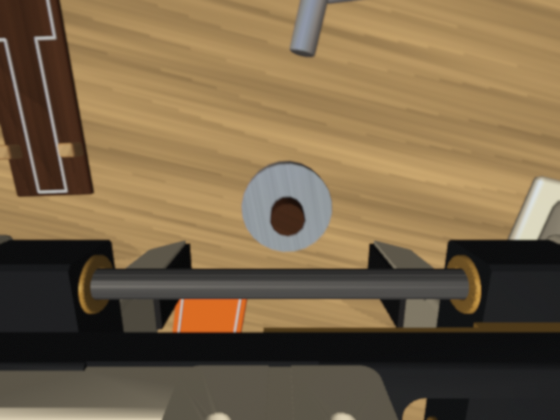

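The wrist view shows the drum at (287,207) with the knob at (288,216), between the fingers and slightly ahead. I'll check this by ray.

```bash
python3 - <<'E'
from h import *
I=cv2.imread("pics/w1.png"); c=ctrl.calibration("wrist")
P=blob(I,(225,150,350,240),lambda h:(h[...,1]<75)); print(rect(cast(c,P[P[:,1]<238],.028)),cast(c,[288,216],.066))
# spatula rest top corners seen partly: bottom-end corners
print("srest end corners",cast(c,[[18,195],[92,191]],.006))
I=cv2.imread("pics/top0.png"); c=ctrl.calibration("top")
for t in (120,135): print(rect(cast(c,blob(I,(298,160,360,258),lambda h:(h[...,2]<t)),.006)))
go(.388,-.356,.036)
E
```

```text
(array([ 394.5, -358. ]), 79.9, 67.4, 103.3) [[ 0.39100641 -0.35951913]]
srest end corners [[ 0.33702286 -0.11167814]
 [ 0.35693988 -0.17942871]]
(array([ 447.3, -114.6]), 210.8, 71.1, 15.5)
(array([ 446.7, -114.5]), 213.7, 74.4, 14.8)
yaw now 0.231 turn z 0.000 then shift mm [ -0.8   3.3 113.1] level fix [5.0e-04 1.4e-03 1.0e+00] dist 113.0
```

```bash
python3 -m creep '[[1,0.001,0.005,0.04,0,0,0],[1,0,0,0.04,0,0,0],[1,0,0,0.032,0,0,0],[1,0,0,0,0,0,0],[0,0,0,0,0,0,0],[0,0,0,0,0,0,0],[0,0,0,0,0,0,0],[0,0,0,0,0,0,0]]'
python3 - <<'E'
from h import *
go(.662,-.117,.11)
E
```

```text
time: 2.15
ee_pos: [0.3895, -0.3594, 0.0383]
tool_rot: [0.0, 0.994, 0.113, 0.0]
ft_force: [0.2, 0.8, 0.6]
finger_gap: 0.617
finger_force: 0.0
yaw now 0.227 turn z 0.000 then shift mm [ 320.1 -174.9  -71.7] level fix [-6.e-04 -8.e-04  1.e+00] dist 372.0
```

```bash
python3 -m creep '[[0,0,0,0,0,0,0],[0,0,0,0,0,0,0],[0,0,0,0,0,0,0],[0,0,0,0,0,0,0],[0,0,0,0,0,0,0],[0,0,0,-0.03,0,0,0],[0,0,0,-0.04,0,0,0],[0,0,0,0,0,0,0]]'
python3 -m creep '[[0,0.045,-0.025,-0.01,0,0,0],[0,0.045,-0.025,0,0,0,0],[0,0.045,-0.025,0,0,0,0],[0,0.045,-0.025,0,0,0,0],[0,0.045,-0.025,0,0,0,0],[0,0.045,-0.025,0,0,0,0],[0,0.03,-0.015,0,0,0,0],[0,0,0,0,0,0,0]]'
python3 - <<'E'
from h import *
go(.662,-.117,.045)
cv2.imwrite("pics/w2.png",ctrl.camera("wrist"))
E
```

```text
time: 3.15
ee_pos: [0.3909, -0.3608, 0.1103]
tool_rot: [0.002, 0.994, 0.113, 0.002]
ft_force: [0.7, -0.5, -2.6]
finger_gap: 0.298
finger_force: 30.0
time: 4.15
ee_pos: [0.6459, -0.1274, 0.116]
tool_rot: [-0.001, 0.993, 0.115, -0.0]
ft_force: [0.4, 0.2, -2.7]
finger_gap: 0.3
finger_force: 30.0
yaw now 0.231 turn z 0.000 then shift mm [18.1 -6.3 71.1] level fix [0.     0.0018 1.    ] dist 74.0
```

View pics/w2.png

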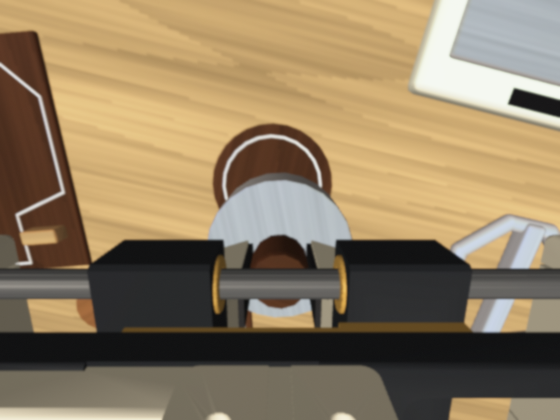

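The cutter is held upright with its knob at (280,265). The rest circle shows at (272,180) behind it, with its top edge at row 124. I'll fit the rest's circle, since its upper arc is visible.

```bash
python3 - <<'E'
from h import *
from scipy.optimize import least_squares
I=cv2.imread("pics/w2.png"); c=ctrl.calibration("wrist")
P=blob(I,(200,110,350,235),lambda h:(h[...,2]<110)&(h[...,1]>100)); P=P[(P[:,1]<175)]
Q=cast(c,P,.006)
r=least_squares(lambda v:np.hypot(*(Q-v).T)-.05,Q.mean(0),loss="soft_l1",f_scale=.002); print(r.x,np.abs(r.fun).mean())
D=blob(I,(200,160,360,245),lambda h:(h[...,1]<60)&(h[...,2]>110)); D=D[(D[:,1]<215)]
Q=cast(c,D,.035+.0785-.006)   # drum top, underside height = tcp z .116-.038
s=least_squares(lambda v:np.hypot(*(Q-v).T)-.04,Q.mean(0),loss="soft_l1",f_scale=.002); print(s.x,np.abs(s.fun).mean())
go(*r.x,.045)
E
```

```text
[ 0.64582081 -0.12175272] 0.007470778665953812
[ 0.64655953 -0.12597171] 0.0033855694202977356
yaw now 0.229 turn z 0.000 then shift mm [ 3.3 -7.4 71. ] level fix [1.6e-03 8.0e-04 1.0e+00] dist 71.0
```

```bash
cat >> h.py <<'E'
from scipy.optimize import least_squares
def arc(img,c,box,f,z,rad,thr=None):
    """fit a circle of known radius to the topmost mask pixel of each column"""
    P=blob(img,box,f); us=np.unique(P[:,0])[3:-3]
    Q=cast(c,np.array([[u,P[P[:,0]==u][:,1].min()] for u in us]),z)
    r=least_squares(lambda v:np.hypot(*(Q-v).T)-rad,Q.mean(0)-[.03,0],loss="soft_l1",f_scale=.001)
    return r.x,np.abs(r.fun).mean()
E
python3 - <<'E'
from h import *
I=cv2.imread("pics/w2.png"); c=ctrl.calibration("wrist")
r=arc(I,c,(200,110,350,180),lambda h:(h[...,2]<110)&(h[...,1]>100),.006,.05); print(r)
print(arc(I,c,(212,160,348,232),lambda h:(h[...,1]<60)&(h[...,2]>110),.108,.04))
go(*r[0],.045)
E
```

```text
(array([ 0.64945295, -0.12277774]), np.float64(0.001330827713893387))
(array([ 0.64582518, -0.12857   ]), np.float64(0.0016509531203379767))
yaw now 0.229 turn z 0.000 then shift mm [ 6.6 -5.6 71. ] level fix [1.6e-03 8.0e-04 1.0e+00] dist 72.0
```

```bash
python3 - <<'E'
from h import *
I=cv2.imread("pics/w2.png"); c=ctrl.calibration("wrist")
print("rest top/left/right edges",cast(c,[[272,124],[213,182],[331,182]],.006)); print(ctrl.state()["ee_pos"])
T=ctrl.camera("top"); cv2.imwrite("pics/t2.png",T); t=ctrl.calibration("top")
J=cv2.imread("pics/top0.png")
print("top: edges",cast(t,[[331,108.5],[331,145],[312,127],[349,127]],.006))
E
```

```text
rest top/left/right edges [[ 0.71117474 -0.10888594]
 [ 0.65459062 -0.07142851]
 [ 0.67691256 -0.16700522]]
[ 0.64444401 -0.12975374  0.11602485]
top: edges [[ 0.7108694  -0.11957037]
 [ 0.61234657 -0.11942533]
 [ 0.66038393 -0.06969948]
 [ 0.66104225 -0.16665056]]
```

```bash
python3 - <<'E'
from h import *
go(.662,-.1185,.0455)
E
```

```text
yaw now 0.227 turn z 0.000 then shift mm [21.  -8.4 70.7] level fix [2.2e-03 1.0e-04 1.0e+00] dist 74.0
```

```bash
python3 -m creep '[[0,0.021,-0.008,0,0,0,0],[0,0,0,0.02,0,0,0],[0,0,0,0.02,0,0,0],[0,0,0,0.012,0,0,0],[0,0,0,0.01,0,0,0],[0,0,0,0.005,0,0,0],[0,0,0,0,0,0,0],[0,0,0,0,0,0,0]]'
python3 - <<'E'
from h import *
go(.662,-.1185,.0455)
E
```

```text
time: 5.25
ee_pos: [0.6635, -0.1185, 0.0513]
tool_rot: [0.0, 0.994, 0.113, 0.0]
ft_force: [-0.2, 0.7, -1.3]
finger_gap: 0.3
finger_force: 30.0
yaw now 0.227 turn z 0.000 then shift mm [-1.5 -0.3  5.8] level fix [-9.e-04 -3.e-04  1.e+00] dist 6.0
```

```bash
python3 -m creep '[[0,-0.001,0,0.003,0,0,0],[0,0,0,0.002,0,0,0],[0,0,0,0.001,0,0,0],[0,0,0,0,0,0,0],[0.6,0,0,0,0,0,0],[0.6,0,0,0,0,0,0],[0.6,0,0,0,0,0,0],[0.6,0,0,0,0,0,0]]'
python3 - <<'E'
from h import *
go(.601,-.338,.15,-.016)
E
```

```text
time: 6.25
ee_pos: [0.6622, -0.1187, 0.0448]
tool_rot: [0.0, 0.994, 0.113, 0.0]
ft_force: [-0.5, 0.3, 1.1]
finger_gap: 0.594
finger_force: 0.0
yaw now 0.227 turn z 0.243 then shift mm [ -57.7  220.2 -105.2] level fix [-2.e-04 -0.e+00  1.e+00] dist 251.0
```

```bash
python3 -m creep '[[0.6,0,0,-0.05,0,0,0],[0.6,0,0,-0.05,0,0,0],[0.43,0,0,0,0,0,0.122],[0.43,0,0,0,0,0,0.121],[0.43,-0.019,0.055,0,0,0,0],[0.43,-0.019,0.055,0,0,0,0],[0.43,-0.019,0.055,0,0,0,0],[0.43,-0.019,0.055,0,0,0,0]]'
python3 - <<'E'
from h import *
go(.601,-.338,.15,-.016)
c=ctrl.calibration("wrist"); cv2.imwrite("pics/w3.png",ctrl.camera("wrist")); np.save("c3.npy",c)
E
```

```text
time: 7.25
ee_pos: [0.5819, -0.3391, 0.1449]
tool_rot: [0.0, 1.0, -0.008, 0.0]
ft_force: [0.7, -0.2, 0.1]
finger_gap: 0.43
finger_force: 0.0
yaw now -0.016 turn z -0.000 then shift mm [19.1 -1.4 -5.1] level fix [-3.e-04 -1.e-04  1.e+00] dist 20.0
```

View pics/w3.png

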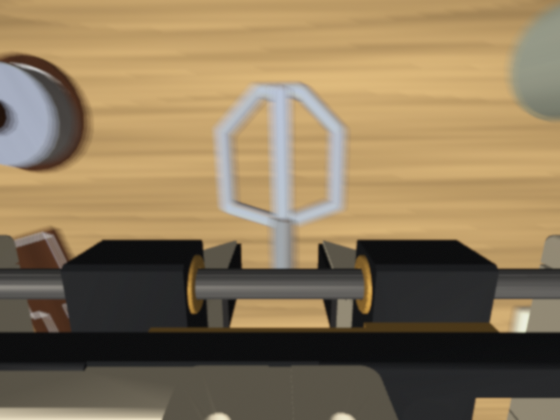

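The beater lies straight in view. Its stem runs along col 282, the loop's far end is at row 87, the loop bars are at cols 223 and 338, and the hub starts at about row 220.

```bash
python3 - <<'E'
from h import *
c=np.load("c3.npy",allow_pickle=True).item()
print(cast(c,[[279,85],[216,150],[346,150],[281,130],[284,200]],.014),cast(c,[284,220],.02))
c=ctrl.calibration("wrist"); print(cast(c,[279,85],.014))
go(.601,-.338,.004,-.016)
E
```

```text
[[ 0.68367174 -0.34111149]
 [ 0.63114245 -0.2851443 ]
 [ 0.62936529 -0.39888805]
 [ 0.64722638 -0.34225959]
 [ 0.58547439 -0.34410395]] [[ 0.56828543 -0.34381295]]
[[ 0.67782388 -0.35411098]]
yaw now -0.026 turn z -0.010 then shift mm [ 24.7 -13.5 140.8] level fix [ 0.0027 -0.0069  1.    ] dist 144.0
```

```bash
python3 -m creep '[[0.43,0,0,0.03,0,0,0],[0.43,0,0,0.03,0,0,0],[0.43,0,0,0,0,0,0],[0.43,0,0,0,0,0,0],[0.43,0,0,0,0,0,0],[0.43,0,0,0,0,0,0],[0.43,0,0,0,0,0,0],[0.43,0,0,0,0,0,0]]'
python3 - <<'E'
from h import *
go(.6,-.34,.004,-.0)
c=ctrl.calibration("wrist"); I=ctrl.camera("wrist"); cv2.imwrite("pics/w4.png",I); np.save("c4.npy",c)
m=cv2.cvtColor(I,cv2.COLOR_BGR2HSV)[...,1]<75
for v in (60,90,120,150,180,210,235):
    r=np.flatnonzero(np.diff(m[v,100:460].astype(int)))+101; print(v,r,np.round(cast(c,[[u,v] for u in r],.014)[:,:]*1000,0).tolist() if len(r) else "")
E
```

```text
time: 8.3
ee_pos: [0.5827, -0.3375, 0.0849]
tool_rot: [0.0, 1.0, -0.008, 0.0]
ft_force: [0.0, 0.1, -0.0]
finger_gap: 0.43
finger_force: 0.0
yaw now -0.016 turn z -0.016 then shift mm [17.3  2.5 80.9] level fix [-2.e-04 -1.e-04  1.e+00] dist 83.0
60 [] 
90 [227 328] [[675.0, -305.0], [673.0, -372.0]]
120 [202 230 265 289 327 355] [[656.0, -287.0], [655.0, -306.0], [655.0, -330.0], [655.0, -346.0], [654.0, -372.0], [654.0, -391.0]]
150 [197 217 266 290 338 358] [[636.0, -282.0], [635.0, -296.0], [635.0, -330.0], [635.0, -346.0], [634.0, -380.0], [634.0, -394.0]]
180 [200 220 267 290 338 357] [[615.0, -282.0], [614.0, -297.0], [614.0, -330.0], [614.0, -346.0], [613.0, -380.0], [613.0, -394.0]]
210 [202 222 268 290 337 356] [[593.0, -282.0], [593.0, -297.0], [592.0, -330.0], [592.0, -346.0], [591.0, -380.0], [591.0, -394.0]]
235 [219 333] [[574.0, -293.0], [572.0, -378.0]]
```

```bash
python3 -m creep '[[0.43,0.017,0.0005,0.02,0,0,-0.01],[0.43,0,0,0.03,0,0,0],[0.43,0,0,0.02,0,0,0],[0.43,0,0,0.006,0,0,0],[0.43,0,0,0.003,0,0,0],[0,0,0,0,0,0,0],[0,0,0,0,0,0,0],[0,0,0,0,0,0,0]]'
python3 -m creep '[[0,0,0,0,0,0,0],[0,0,0,0,0,0,0],[0,0,0,-0.02,0,0,0],[0,0,0,-0.03,0,0,0],[0,0,0,-0.05,0,0,0],[0,0,0,-0.03,0,0,0],[0,0,0,0,0,0,0],[0,0,0,0,0,0,0]]'
python3 - <<'E'
from h import *
go(.625,.114,.13,.31)
E
```

```text
time: 9.35
ee_pos: [0.6, -0.3382, 0.0064]
tool_rot: [0.0, 1.0, -0.003, 0.0]
ft_force: [-0.5, -0.1, 2.1]
finger_gap: 0.171
finger_force: 30.0
time: 10.35
ee_pos: [0.5988, -0.3379, 0.1349]
tool_rot: [-0.0, 1.0, -0.003, -0.001]
ft_force: [-0.5, -0.0, -2.8]
finger_gap: 0.171
finger_force: 30.0
yaw now -0.006 turn z -0.316 then shift mm [ 162.9 -422.4    5.1] level fix [0.0012 0.001  1.    ] dist 453.0
```

```bash
python3 -m creep '[[0,0.003,-0.03,0,0,0,0],[0,0.003,-0.054,0,0,0,0],[0,0.003,-0.054,0,0,0,0],[0,0.003,-0.054,0,0,0,0],[0,0.003,-0.054,0,0,0,0],[0,0.003,-0.054,0,0,0,0],[0,0.003,-0.054,0,0,0,0],[0,0.003,-0.054,0,0,0,0]]'
python3 -m creep '[[0,0,-0.044,0,0,0,0],[0,0,0,0,0,0,-0.105],[0,0,0,0,0,0,-0.105],[0,0,0,0,0,0,-0.105],[0,0,0,0,0,0,0],[0,0,0,0,0,0,0],[0,0,0,0,0,0,0],[0,0,0,0,0,0,0]]'
python3 - <<'E'
from h import *
go(.625,.114,.012,.31)
cv2.imwrite("pics/w5.png",ctrl.camera("wrist")); np.save("c5.npy",ctrl.calibration("wrist")); print(ctrl.state()["joint_pos"])
E
```

```text
time: 11.35
ee_pos: [0.6249, 0.071, 0.1339]
tool_rot: [0.0, 1.0, -0.003, -0.002]
ft_force: [1.9, -0.2, -2.4]
finger_gap: 0.171
finger_force: 30.0
time: 12.35
ee_pos: [0.6264, 0.1136, 0.1357]
tool_rot: [0.0, 0.988, 0.153, -0.0]
ft_force: [-0.9, 0.3, -2.6]
finger_gap: 0.174
finger_force: 30.0
yaw now 0.308 turn z -0.002 then shift mm [ -1.2  -0.8 123.7] level fix [ 1.e-04 -1.e-04  1.e+00] dist 124.0
[-0.15327137  0.54334941 -0.16430457  1.63697736  0.10283976  0.96971663
 -1.61514597]
```

View pics/w5.png

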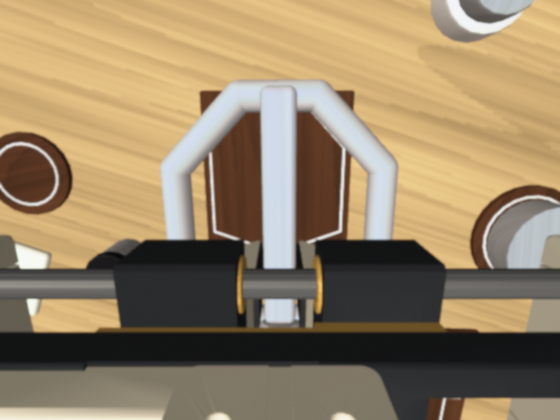

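The held beater is centred on the rest. The rest's far corners are at (201,93) and (354,93), parallel to the tool. The small rest's centre is at about (32,173).

```bash
python3 - <<'E'
from h import *
c=np.load("c5.npy",allow_pickle=True).item()
Q=cast(c,[[201,92],[354,92]],.006); m=Q.mean(0); e=Q[0]-Q[1]; a=np.arctan2(-e[0],e[1]); print(Q,np.linalg.norm(e),"yaw",a,"centre",m-.095*np.array([np.cos(a),np.sin(a)]))
print("small rest l,r,t,b",cast(c,[[72,182],[32,173],[30,132],[32,213]],.006))
g=cast(c,[[280,85]],.014+.13); print("beater far end",g)
E
```

```text
[[0.69814652 0.20436996]
 [0.73696917 0.08263809]] 0.12777263111456458 yaw 0.3087223343097495 centre [0.6270492  0.11463907]
small rest l,r,t,b [[0.58958061 0.2953361 ]
 [0.58686102 0.33035247]
 [0.621989   0.33639603]
 [0.54986831 0.32578081]]
beater far end [[0.70735337 0.13840706]]
```

```bash
python3 -m creep '[[0,0,-0.001,0.03,0,0,0],[0,0,0,0.03,0,0,0],[0,0,0,0.03,0,0,0],[0,0,0,0.02,0,0,0],[0,0,0,0.007,0,0,0],[0,0,0,0,0,0,0],[0,0,0,0,0,0,0],[0,0,0,0,0,0,0]]'
python3 - <<'E'
from h import *
go(.626,.1145,.0115,.309)
E
```

```text
time: 13.4
ee_pos: [0.6267, 0.1147, 0.0197]
tool_rot: [-0.0, 0.988, 0.154, 0.001]
ft_force: [1.1, -0.9, -2.1]
finger_gap: 0.168
finger_force: 30.0
yaw now 0.309 turn z -0.000 then shift mm [-0.8  0.   8.2] level fix [-1.6e-03 -1.0e-04  1.0e+00] dist 8.0
```

```bash
python3 -m creep '[[0,0,0,0.003,0,0,0],[0,0,0,0.003,0,0,0],[0,0,0,0.002,0,0,0],[0,0,0,0,0,0,0],[0,0,0,0,0,0,0],[0.43,0,0,0,0,0,0],[0.43,0,0,0,0,0,0],[0.43,0,0,0,0,0,0]]'
python3 - <<'E'
from h import *
go(.43,.103,.12)
E
```

```text
time: 14.4
ee_pos: [0.6261, 0.1146, 0.0105]
tool_rot: [0.0, 0.988, 0.154, -0.0]
ft_force: [-0.4, -0.6, -0.4]
finger_gap: 0.42
finger_force: 0.0
yaw now 0.309 turn z 0.000 then shift mm [-190.4  -48.6 -109.5] level fix [ 1.e-04 -0.e+00  1.e+00] dist 225.0
```

```bash
python3 -m creep '[[0.43,0,0,-0.03,0,0,0],[0.43,0,0,-0.05,0,0,0],[0.43,0,0,-0.035,0,0,0],[0.6,-0.05,-0.013,0,0,0,0],[0.6,-0.05,-0.013,0,0,0,0],[0.6,-0.05,-0.013,0,0,0,0],[0.6,-0.04,-0.01,0,0,0,0],[0.6,0,0,0,0,0,0]]'
python3 -m creep '[[0.6,0,0,0,0,0,0],[0.6,0,0,0,0,0,0],[0.6,0,0,0,0,0,0],[0.6,0,0,0,0,0,0],[0.6,0,0,0,0,0,0],[0.6,0,0,0,0,0,0],[0.6,0,0,0,0,0,0],[0.6,0,0,0,0,0,0]]'
python3 - <<'E'
from h import *
c=ctrl.calibration("wrist");I=ctrl.camera("wrist");cv2.imwrite("pics/w6.png",I); np.save("c6.npy",c)
P=blob(I,(180,150,400,235),lambda h:(h[...,1]<75)); print(P.min(0),P.max(0),rect(cast(c,P,.028)))
go(.43,.103,.038)
E
```

```text
time: 15.4
ee_pos: [0.4272, 0.1031, 0.1257]
tool_rot: [0.0, 0.988, 0.154, -0.001]
ft_force: [0.8, -0.3, 0.6]
finger_gap: 0.601
finger_force: 0.0
time: 16.4
ee_pos: [0.4302, 0.1035, 0.1257]
tool_rot: [0.0, 0.988, 0.154, 0.0]
ft_force: [0.6, 0.3, -0.2]
finger_gap: 0.604
finger_force: 0.0
[245. 173.] [311. 234.] (array([436.9, 106. ]), 53.7, 50.5, 107.7)
yaw now 0.309 turn z 0.000 then shift mm [-0.3  0.4 87.7] level fix [-0.e+00 -1.e-04  1.e+00] dist 88.0
```

View pics/w6.png

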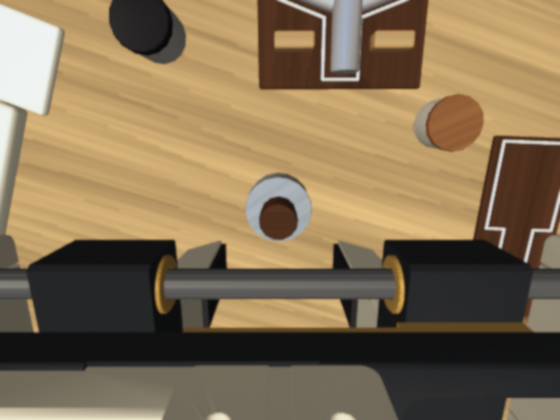

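The beater's hub sits between the blocks and within the outline. The small cutter is at (279,208), centred between the fingers. The spice tin at (140,22) and salt cellar at (452,123) look undisturbed.

```bash
python3 -m creep '[[0.6,0.003,0,0.03,0,0,0],[0.6,0,0,0.03,0,0,0],[0.6,0,0,0.022,0,0,0],[0.6,0,0,0.006,0,0,0],[0,0,0,0,0,0,0],[0,0,0,0,0,0,0],[0,0,0,0,0,0,0],[0,0,0,0,0,0,0]]'
python3 -m creep '[[0,0,0,0,0,0,0],[0,0,0,0,0,0,0],[0,0,0,-0.03,0,0,0],[0,0,0,-0.04,0,0,0],[0,0,0,-0.02,0,0,0],[0,0,0,0,0,0,0],[0,0,0,0,0,0,0],[0,0,0,0,0,0,0]]'
python3 - <<'E'
from h import *
go(.584,.3315,.12)
E
```

```text
time: 17.45
ee_pos: [0.4335, 0.1046, 0.0383]
tool_rot: [-0.0, 0.988, 0.154, 0.001]
ft_force: [-0.7, 0.8, 4.2]
finger_gap: 0.298
finger_force: 30.0
time: 18.45
ee_pos: [0.4323, 0.1042, 0.1267]
tool_rot: [0.0, 0.988, 0.154, -0.001]
ft_force: [-0.3, 0.0, -1.0]
finger_gap: 0.297
finger_force: 30.0
yaw now 0.309 turn z 0.000 then shift mm [ 213.6 -170.5    6.3] level fix [0.0021 0.     1.    ] dist 273.0
```

```bash
python3 -m creep '[[0,0.039,-0.032,0,0,0,0],[0,0.039,-0.032,0,0,0,0],[0,0.039,-0.032,0,0,0,0],[0,0.039,-0.032,0,0,0,0],[0,0.039,-0.032,0,0,0,0],[0,0.018,-0.01,0,0,0,0],[0,0,0,0,0,0,0],[0,0,0,0,0,0,0]]'
python3 -m creep '[[0,0,0,0.02,0,0,0],[0,0,0,0.02,0,0,0],[0,0,0,0.01,0,0,0],[0,0,0,0,0,0,0],[0,0,0,0,0,0,0],[0,0,0,0,0,0,0],[0,0,0,0,0,0,0],[0,0,0,0,0,0,0]]'
python3 - <<'E'
from h import *
c=ctrl.calibration("wrist");I=ctrl.camera("wrist");cv2.imwrite("pics/w7.png",I); np.save("c7.npy",c)
go(.584,.3315,.0445)
E
```

```text
time: 19.45
ee_pos: [0.5836, 0.3299, 0.1266]
tool_rot: [0.001, 0.988, 0.154, -0.001]
ft_force: [-0.7, -0.3, -1.4]
finger_gap: 0.3
finger_force: 30.0
time: 20.45
ee_pos: [0.5844, 0.3312, 0.078]
tool_rot: [-0.0, 0.988, 0.154, 0.0]
ft_force: [-0.1, 0.3, -1.0]
finger_gap: 0.3
finger_force: 30.0
yaw now 0.309 turn z 0.000 then shift mm [-0.3 -0.4 33.4] level fix [-2.e-04  0.e+00  1.e+00] dist 33.0
```

View pics/w7.png

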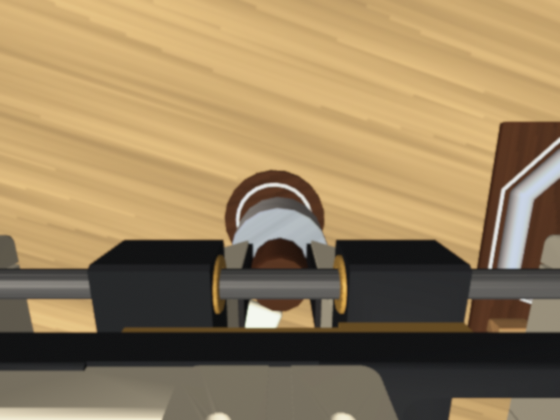

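The small cutter is held over its rest. The rest's top edge is at (274,170), and its sides are at cols 225 and 324 near row 217.

```bash
python3 - <<'E'
from h import *
c=np.load("c7.npy",allow_pickle=True).item()
Q=cast(c,[[225,215],[324,217],[274.5,170]],.006); print(Q,Q[:2].mean(0),Q[2]-.037*np.array([np.cos(.309),np.sin(.309)]))
E
```

```text
[[0.57735068 0.36990436]
 [0.59798255 0.3003108 ]
 [0.61979746 0.34527264]] [0.58766662 0.33510758] [0.58454985 0.33402071]
```

```bash
python3 -m creep '[[0,0,-0.0015,0.015,0,0,0],[0,0,0,0.01,0,0,0],[0,0,0,0.004,0,0,0],[0,0,0,0.003,0,0,0],[0,0,0,0.0015,0,0,0],[0,0,0,0,0,0,0],[0,0,0,0,0,0,0],[0,0,0,0,0,0,0]]'
python3 -m creep '[[0.6,0,0,0,0,0,0],[0.6,0,0,0,0,0,0],[0.6,0,0,0,0,0,0],[0.6,0,0,-0.03,0,0,0],[0.6,0,0,-0.04,0,0,0],[0.6,0,0,-0.03,0,0,0],[0.6,0,0,0,0,0,0],[0.6,0,0,0,0,0,0]]'
python3 - <<'E'
from h import *
go(.413,.334,.12,-.058)
E
```

```text
time: 21.5
ee_pos: [0.5841, 0.3327, 0.0444]
tool_rot: [-0.0, 0.988, 0.154, 0.0]
ft_force: [-0.0, -0.9, 0.8]
finger_gap: 0.3
finger_force: 30.0
time: 22.5
ee_pos: [0.5836, 0.3322, 0.1436]
tool_rot: [0.0, 0.988, 0.154, -0.0]
ft_force: [-0.7, -0.6, -1.0]
finger_gap: 0.603
finger_force: 0.0
yaw now 0.309 turn z 0.367 then shift mm [-170.4    8.1   23.7] level fix [ 6.e-04 -6.e-04  1.e+00] dist 172.0
```

```bash
python3 -m creep '[[0.6,0,0,0,0,0,0.123],[0.6,0,0,0,0,0,0.122],[0.6,0,0,0,0,0,0.122],[0.6,-0.044,0.002,0,0,0,0],[0.6,-0.044,0.002,0,0,0,0],[0.6,-0.044,0.002,0.01,0,0,0],[0.6,-0.038,0.002,0.012,0,0,0],[0.6,0,0,0,0,0,0]]'
python3 -m creep '[[0.6,0,0,0,0,0,0],[0.6,0,0,0,0,0,0],[0.6,0,0,0,0,0,0],[0.6,0,0,0,0,0,0],[0.6,0,0,0,0,0,0],[0.6,0,0,0,0,0,0],[0.6,0,0,0,0,0,0],[0.6,0,0,0,0,0,0]]'
python3 - <<'E'
from h import *
c=ctrl.calibration("wrist");I=ctrl.camera("wrist");cv2.imwrite("pics/w8.png",I); np.save("c8.npy",c)
m=cv2.cvtColor(I,cv2.COLOR_BGR2HSV)[...,1]<75
for v in range(30,240,15):
    r=np.flatnonzero(np.diff(m[v,180:400].astype(int)))+181; print(v,r.tolist(),np.round(cast(c,[[u,v] for u in r],.01)*1000,0).tolist() if len(r) else "")
col=m[:,278]; print("col278 first",np.flatnonzero(col)[:3])
go(.413,.334,.005,-.058)
E
```

```text
time: 23.5
ee_pos: [0.4096, 0.3338, 0.1204]
tool_rot: [0.002, 1.0, -0.027, -0.002]
ft_force: [0.9, 0.2, 0.2]
finger_gap: 0.602
finger_force: 0.0
time: 24.5
ee_pos: [0.4137, 0.3345, 0.1222]
tool_rot: [0.0, 1.0, -0.029, 0.0]
ft_force: [-1.1, 0.5, 0.2]
finger_gap: 0.603
finger_force: 0.0
30 [387] [[547.0, 245.0]]
45 [376] [[537.0, 253.0]]
60 [375] [[527.0, 254.0]]
75 [385] [[516.0, 246.0]]
90 [243, 309] [[511.0, 357.0], [508.0, 305.0]]
105 [243, 308] [[500.0, 358.0], [497.0, 306.0]]
120 [244, 308] [[488.0, 358.0], [485.0, 307.0]]
135 [244, 308] [[477.0, 359.0], [474.0, 307.0]]
150 [245, 308] [[465.0, 359.0], [462.0, 307.0]]
165 [245, 307] [[453.0, 360.0], [450.0, 309.0]]
180 [264, 288] [[439.0, 345.0], [438.0, 325.0]]
195 [264, 288] [[426.0, 346.0], [425.0, 326.0]]
210 [264, 288] [[413.0, 347.0], [412.0, 326.0]]
225 [264, 288] [[400.0, 348.0], [399.0, 327.0]]
col278 first [0 1 2]
yaw now -0.058 turn z -0.000 then shift mm [ -0.7   0.5 117.2] level fix [-0. -0.  1.] dist 117.0
```

```bash
python3 -m creep '[[0.6,0,-0.0015,0.03,0,0,0],[0.6,0,0,0.03,0,0,0],[0.6,0,0,0.03,0,0,0],[0.6,0,0,0.017,0,0,0],[0.6,0,0,0.007,0,0,0],[0.6,0,0,0.002,0,0,0],[0,0,0,0,0,0,0],[0,0,0,0,0,0,0]]'
python3 -m creep '[[0,0,0,0,0,0,0],[0,0,0,0,0,0,0],[0,0,0,0,0,0,0],[0,0,0,-0.02,0,0,0],[0,0,0,-0.04,0,0,0],[0,0,0,-0.05,0,0,0],[0,0,0,-0.02,0,0,0],[0,0,0,0,0,0,0]]'
python3 - <<'E'
from h import *
go(.449,-.115,.13,.275)
E
```

```text
time: 25.55
ee_pos: [0.4142, 0.3363, 0.0069]
tool_rot: [-0.0, 1.0, -0.029, 0.0]
ft_force: [-0.1, -0.0, -0.8]
finger_gap: 0.431
finger_force: 0.0
time: 26.55
ee_pos: [0.4145, 0.3366, 0.1376]
tool_rot: [-0.001, 1.0, -0.029, 0.001]
ft_force: [-0.3, 0.5, -1.5]
finger_gap: 0.215
finger_force: 30.0
yaw now -0.058 turn z -0.333 then shift mm [-89.4 444.    6.8] level fix [-0.0028  0.0013  1.    ] dist 453.0
```

```bash
python3 -m creep '[[0,0,0,0,0,0,-0.111],[0,0,0,0,0,0,-0.111],[0,0,0,0,0,0,-0.111],[0,-0.006,0.03,0,0,0,0],[0,-0.01,0.05,0,0,0,0],[0,-0.01,0.05,0,0,0,0],[0,-0.01,0.05,0,0,0,0],[0,-0.01,0.05,0,0,0,0]]'
python3 -m creep '[[0,-0.01,0.05,0,0,0,0],[0,-0.01,0.05,0,0,0,0],[0,-0.01,0.05,0,0,0,0],[0,-0.008,0.04,0,0,0,0],[0,-0.005,0.024,0,0,0,0],[0,0,0,0,0,0,0],[0,0,0,0,0,0,0],[0,0,0,0,0,0,0]]'
python3 - <<'E'
from h import *
go(.449,-.115,.0125,.275)
c=ctrl.calibration("wrist"); cv2.imwrite("pics/w9.png",ctrl.camera("wrist")); np.save("c9.npy",c)
E
```

```text
time: 27.55
ee_pos: [0.431, 0.1001, 0.1349]
tool_rot: [0.0, 0.991, 0.137, -0.001]
ft_force: [1.0, -0.4, -0.7]
finger_gap: 0.218
finger_force: 30.0
time: 28.55
ee_pos: [0.4483, -0.1143, 0.1358]
tool_rot: [-0.0, 0.99, 0.138, -0.0]
ft_force: [-0.5, -0.8, 0.1]
finger_gap: 0.215
finger_force: 30.0
yaw now 0.277 turn z 0.002 then shift mm [  0.5   0.9 123.3] level fix [6.e-04 6.e-04 1.e+00] dist 123.0
```

View pics/w9.png

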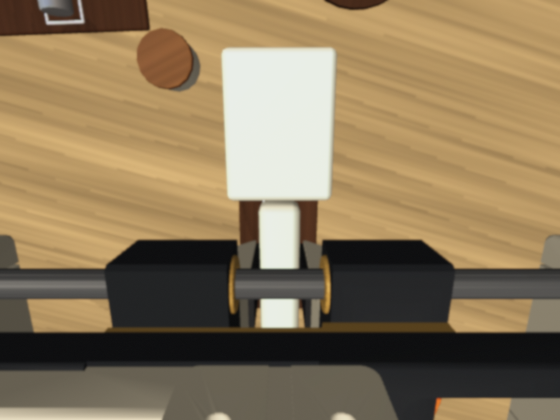

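The blade is level and straight ahead. The rest shows under the handle at cols 239 to 318, row 220, and the handle's centre is at col 279.

```bash
python3 - <<'E'
from h import *
c=np.load("c9.npy",allow_pickle=True).item()
Q=cast(c,[[239,210],[318,210],[239,235],[318,235]],.006); a=.276; R2=np.array([[np.cos(a),np.sin(a)],[-np.sin(a),np.cos(a)]])
print("rest edges in rest frame rel (450,-115)",(Q-[.45,-.115])@R2.T)
F=cast(c,[[279,48]],.13+.008); p=pose()[0][:2]; print("blade end rel TCP",(F-p)@R2.T,p)
I=cv2.imread("pics/w6.png"); d=np.load("c6.npy",allow_pickle=True).item()
print("rest far left corner from w6",(cast(d,[497,137],.006)-[.45,-.115])@R2.T)
E
```

```text
rest edges in rest frame rel (450,-115) [[-0.00716615  0.03721541]
 [-0.00708434 -0.0348877 ]
 [-0.0311607   0.03792725]
 [-0.03107397 -0.03561995]]
blade end rel TCP [[ 0.10061477 -0.00034117]] [ 0.44844764 -0.11443792]
rest far left corner from w6 [[0.10604149 0.03557257]]
```

```bash
python3 -m creep '[[0,0.0005,0,0.03,0,0,0],[0,0,0,0.03,0,0,0],[0,0,0,0.03,0,0,0],[0,0,0,0.02,0,0,0],[0,0,0,0.005,0,0,0],[0,0,0,0.003,0,0,0],[0,0,0,0,0,0,0],[0,0,0,0,0,0,0]]'
python3 - <<'E'
from h import *
go(.449,-.1145,.0125,.276)
E
```

```text
time: 29.6
ee_pos: [0.4496, -0.1155, 0.0189]
tool_rot: [0.0, 0.991, 0.137, 0.001]
ft_force: [0.7, 0.2, -1.9]
finger_gap: 0.212
finger_force: 30.0
yaw now 0.275 turn z -0.001 then shift mm [-0.3 -1.1  6.4] level fix [-1.1e-03 -6.0e-04  1.0e+00] dist 6.0
```

```bash
python3 -m creep '[[0,0,-0.001,0.003,0,0,0],[0,0,0,0.002,0,0,0],[0,0,0,0.0015,0,0,0],[0,0,0,0,0,0,0],[0.45,0,0,0,0,0,0],[0.45,0,0,0,0,0,0],[0.45,0,0,0,0,0,0],[0.45,0,0,0,0,0,0]]'
python3 -m creep '[[0.45,0,0,-0.03,0,0,0],[0.45,0,0,-0.05,0,0,0],[0.45,0,0,-0.05,0,0,0],[0.45,-0.01,0.05,-0.02,0,0,0],[0.45,-0.01,0.05,0,0,0,0],[0.45,-0.01,0.05,0,0,0,0],[0.45,-0.01,0.05,0,0,0,0],[0.45,-0.01,0.05,0,0,0,0]]'
python3 -m creep '[[0.45,0,0.05,0,0,0,0],[0.45,0,0,0,0,0,0],[0.45,0,0,0,0,0,0],[0.45,0,0,0,0,0,0],[0.45,0,0,0,0,0,0],[0.45,0,0,0,0,0,0],[0.45,0,0,0,0,0,0],[0.45,0,0,0,0,0,0]]'
python3 - <<'E'
from h import *
T=ctrl.camera("top"); S=ctrl.camera("scene")
A=cv2.resize(T[80:280,120:380],None,fx=2,fy=2,interpolation=cv2.INTER_CUBIC)
B=cv2.resize(S[170:330,170:490],None,fx=1.7,fy=1.7)
cv2.imwrite("pics/end_top.png",A); cv2.imwrite("pics/end_scene.png",B)
c=ctrl.calibration("top"); gray=lambda h:(h[...,1]<75)
for n,b,z in [("beater",(200,92,282,188),.02),("spat",(298,160,360,258),.016),("lcut",(308,100,356,152),.034),("scut",(138,130,176,175),.034)]:
    P=blob(T,b,gray); print(n,P.min(0),P.max(0),rect(cast(c,P,z)))
E
```

```text
time: 30.6
ee_pos: [0.4488, -0.1145, 0.0116]
tool_rot: [-0.0, 0.991, 0.137, -0.0]
ft_force: [0.9, -0.1, -0.8]
finger_gap: 0.447
finger_force: 0.0
time: 31.6
ee_pos: [0.4684, -0.3702, 0.1616]
tool_rot: [-0.0, 0.991, 0.137, -0.0]
ft_force: [1.5, -0.2, 1.0]
finger_gap: 0.449
finger_force: 0.0
time: 32.6
ee_pos: [0.4821, -0.4167, 0.1618]
tool_rot: [0.0, 0.991, 0.137, 0.0]
ft_force: [1.8, -0.4, 0.4]
finger_gap: 0.45
finger_force: 0.0
beater [215. 106.] [267. 173.] (array([621.9, 112.9]), 179.2, 120.4, 18.7)
spat [308. 167.] [345. 248.] (array([ 445.8, -113.8]), 208.7, 65.4, 15.2)
lcut [314. 109.] [348. 141.] (array([ 657.7, -117.3]), 87.4, 84.7, 90.4)
scut [145. 143.] [168. 165.] (array([577. , 327.5]), 58.0, 55.9, 45.8)
```

View pics/end_top.png

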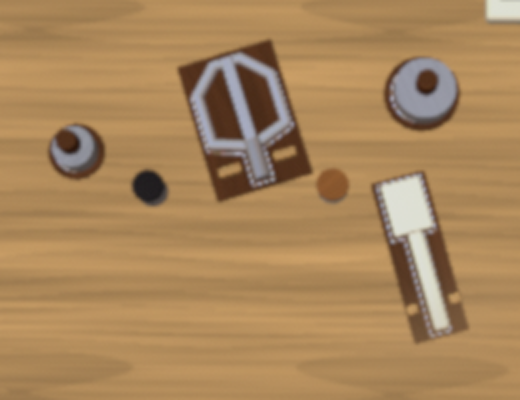

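View pics/end_scene.png

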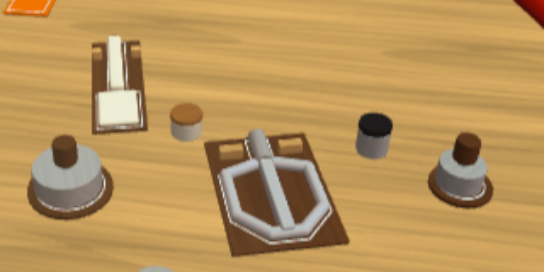

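The top and scene views both show all four items inside their outlines. The beater's hub and the spatula's handle lie between their blocks, the cutters stand upright, and the tin and cellar haven't moved. I'm handing in.

```bash
python3 -c "
from cell import ctrl
print(ctrl.close_job())"
```

```text
the job is handed in; nothing more can be done
None
```

The beater, the spatula and both cutters are on their rests the right way round, and the job was handed in at about 33 s; the final camera views showed everything in place, but no verdict came back.

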